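# Find the course box that came back empty

## Task

Four look-alike course boxes have come back and stand in the sloping sorter, and one of them has nothing inside. Find it by feeling their weight, and lay that one down flat on a broad face inside the shallow query tray (standing it in the tray and tipping it over is fine). Leave the three complete boxes standing in their own slots as they were, and do not disturb the pen pot, code scanner, label roll or mouse.

Things in the scene. Friction and masses are not known exactly. Their poses are not given: they have to be found in the camera images.
- box_a: one of four identical closed plastic course boxes, 28 mm thick (x), 125 wide (y), 170 tall (z, up the box); origin at its centre, centre of mass within 15 mm of it. Starts in a slot of the sorter, leaning 28 degrees in its own plane to the sorter's -y. A complete box weighs 0.46 to 0.70 kg in all, unseen contents can slide a few mm; the empty one 0.14 to 0.21 kg.
- box_b: one of four identical closed plastic course boxes, 28 mm thick (x), 125 wide (y), 170 tall (z, up the box); origin at its centre, centre of mass within 15 mm of it. Starts in a slot of the sorter, leaning 28 degrees in its own plane to the sorter's -y. A complete box weighs 0.46 to 0.70 kg in all, unseen contents can slide a few mm; the empty one 0.14 to 0.21 kg.
- box_c: one of four identical closed plastic course boxes, 28 mm thick (x), 125 wide (y), 170 tall (z, up the box); origin at its centre, centre of mass within 15 mm of it. Starts in a slot of the sorter, leaning 28 degrees in its own plane to the sorter's -y. A complete box weighs 0.46 to 0.70 kg in all, unseen contents can slide a few mm; the empty one 0.14 to 0.21 kg.
- box_d: one of four identical closed plastic course boxes, 28 mm thick (x), 125 wide (y), 170 tall (z, up the box); origin at its centre, centre of mass within 15 mm of it. Starts in a slot of the sorter, leaning 28 degrees in its own plane to the sorter's -y. A complete box weighs 0.46 to 0.70 kg in all, unseen contents can slide a few mm; the empty one 0.14 to 0.21 kg.
- rack: grey steel sloping sorter, fixed; origin under its middle; x along the row of four slots, 66 mm apart. Its floor and the back rest on its low -y side are tilted 28 degrees about x, square to each other; a box stands on its bottom and -y edge. Slot walls 45 mm high along the box, 33 mm apart; back rest 100 mm; gap between boxes 38 mm. 278 mm long, y = -75 to +90; ends 68 mm high.
- tray: shallow wooden query tray with grey lining, fixed; 245 mm (x) by 172 mm (y) outside, 235 by 162 inside; origin amid its underside, floor 4 mm and lips 16 mm over the desk. Empty. It stands beside the sorter, to its left or right, their x axes roughly parallel.
- pen_pot: bystander: round pen pot with pens, 85 mm wide, 146 mm tall, loose, just beyond the tray's +x end; origin under its middle
- code_scanner: bystander: black hand-held code scanner upright on a steel foot, 72 x 82 mm, 144 mm tall, loose, just before the tray's -x end; origin under its middle
- label_roll: bystander: roll of white labels lying flat, 68 mm across, 30 mm high, loose, just before the tray's -x end; origin under its middle
- mouse: bystander: computer mouse, 97 x 60 mm, 36 mm tall, loose, in front of the sorter; origin under its middle

How it is judged:
At the end, for the whole second after the job is handed in: The empty box lies at rest flat on a broad face (within 7 degrees) on the floor inside the tray, pressing on it with 0.5 to 3.2 N (its own weight); the other three boxes rest in their slots, centres within 20 mm of their starts, leaning 22 to 34 degrees (((angle between box_a's own z axis and vertical between 1.45 and 1.69 rad and angle between box_a's own y axis and vertical between 1.45 and 1.69 rad and x of box_a in the frame of tray between -0.036 and 0.036 m and y of box_a in the frame of tray between -0.026 and 0.026 m and z of box_a in the frame of tray below 0.026 m and contact force between box_a and tray between 0.5 and 3.2 N and linear speed of each of box_a, box_b, box_c, box_d below 0.02 m/s and distance of each of box_b, box_c, box_d from where it was at the start of the episode below 0.02 m and angle between box_b's own z axis and vertical between 0.39 and 0.59 rad and angle between box_c's own z axis and vertical between 0.39 and 0.59 rad and angle between box_d's own z axis and vertical between 0.39 and 0.59 rad) or (angle between box_b's own z axis and vertical between 1.45 and 1.69 rad and angle between box_b's own y axis and vertical between 1.45 and 1.69 rad and x of box_b in the frame of tray between -0.036 and 0.036 m and y of box_b in the frame of tray between -0.026 and 0.026 m and z of box_b in the frame of tray below 0.026 m and contact force between box_b and tray between 0.5 and 3.2 N and linear speed of each of box_b, box_a, box_c, box_d below 0.02 m/s and distance of each of box_a, box_c, box_d from where it was at the start of the episode below 0.02 m and angle between box_a's own z axis and vertical between 0.39 and 0.59 rad and angle between box_c's own z axis and vertical between 0.39 and 0.59 rad and angle between box_d's own z axis and vertical between 0.39 and 0.59 rad) or (angle between box_c's own z axis and vertical between 1.45 and 1.69 rad and angle between box_c's own y axis and vertical between 1.45 and 1.69 rad and x of box_c in the frame of tray between -0.036 and 0.036 m and y of box_c in the frame of tray between -0.026 and 0.026 m and z of box_c in the frame of tray below 0.026 m and contact force between box_c and tray between 0.5 and 3.2 N and linear speed of each of box_c, box_a, box_b, box_d below 0.02 m/s and distance of each of box_a, box_b, box_d from where it was at the start of the episode below 0.02 m and angle between box_a's own z axis and vertical between 0.39 and 0.59 rad and angle between box_b's own z axis and vertical between 0.39 and 0.59 rad and angle between box_d's own z axis and vertical between 0.39 and 0.59 rad) or (angle between box_d's own z axis and vertical between 1.45 and 1.69 rad and angle between box_d's own y axis and vertical between 1.45 and 1.69 rad and x of box_d in the frame of tray between -0.036 and 0.036 m and y of box_d in the frame of tray between -0.026 and 0.026 m and z of box_d in the frame of tray below 0.026 m and contact force between box_d and tray between 0.5 and 3.2 N and linear speed of each of box_d, box_a, box_b, box_c below 0.02 m/s and distance of each of box_a, box_b, box_c from where it was at the start of the episode below 0.02 m and angle between box_a's own z axis and vertical between 0.39 and 0.59 rad and angle between box_b's own z axis and vertical between 0.39 and 0.59 rad and angle between box_c's own z axis and vertical between 0.39 and 0.59 rad))); the robot touches nothing.
It fails at once if the pen pot is shifted by more than 25 mm or knocked over (distance of pen_pot from where it was at the start of the episode above 0.025 m or angle between pen_pot's own z axis and vertical above 0.5 rad).
It fails at once if the code scanner is shifted by more than 25 mm or knocked over (distance of code_scanner from where it was at the start of the episode above 0.025 m or angle between code_scanner's own z axis and vertical above 0.5 rad).
It fails at once if the label roll is shifted by more than 25 mm or knocked over (distance of label_roll from where it was at the start of the episode above 0.025 m or angle between label_roll's own z axis and vertical above 0.5 rad).
It fails at once if the mouse is shifted by more than 25 mm or knocked over (distance of mouse from where it was at the start of the episode above 0.025 m or angle between mouse's own z axis and vertical above 0.5 rad).
It also fails if it takes over 67 s, if anything falls off the work surface, if the arm or the gripper's body presses on something with over 40 N, if the wrist force passes 120 N, or if a joint passes its speed limit or range.

## Robot

A 6-joint arm with a two-finger parallel gripper is mounted at the origin on a cart in front of the work surface, level with it; the furniture and walls round the work are solid. World frame = base frame: x ahead of the robot, y to its left, z up, the work surface at z = 0. Lengths are in m, angles in rad, forces in N, time in s.
With the tool pointing down it reaches from about 0.275 to 0.725 m from the base axis. Payload 5.6 kg.
Tool frame: the origin (TCP) lies midway between the tips of the shut fingers; the grasp point (between the pads) lies 19 mm behind it; z points along the fingers, y is the line along which they close (so a half turn about z gives the same grasp; the last joint's range is limited). The gripper opens to 85 mm and grips with 20 to 120 N. Pads are 22 mm wide; open, the fingers measure 114 mm over their backs; the gripper's body (76 mm by 85 mm) begins 54 mm behind the grasp point. The pads swing forward as they close: fully open they stand 13 mm farther back than shut.
Start: joints at [-1.006, 0.255, 0.108, 0, -1.424, -0.285], TCP at [0.152, -0.529, 0.207] pointing down, gripper open.
Joint ranges: [-2.95, 2.95], [-1.21, 1.97], [-1.09, 1.5], [-2.87, 1.71], [-2.94, -0.07], [-3.05, 3.05]. Speed limits (rad/s): [2.57, 2.57, 3.14, 3.14, 3.14, 3.14].

## Interface

Orientations are given as a rotation vector (axis times angle).
In Python, from station import robot gives the robot as it stands.
- The arm moves only by the tool jog_arm, never from a script. Its argument "motion" is one flat list of numbers, 7 for each row, row after row: the shift along the tool's x, y, z in units of 30 mm (1.0 is 30 mm), then the turn, a rotation vector about the tool's x, y, z in units of 10 degrees (1.0 is 10 degrees), then the opening, from 0 (shut) to 1 (fully open). A call has 1 to 20 rows; each row is the pose to reach, as a shift and turn from the pose commanded when the call began, along the tool's axes at that moment; what a row does not reach only later rows make up. A row lasts 1/8 s, in which the tool goes at most 62.5 mm and 10.7 degrees, less where a joint would pass 70% of its speed; a pose out of reach is approached as far as the arm can. A call with a gripper value outside its range is refused whole. The fingers move at their own pace and stop on an object; "force" is the grip in N (left out, the last holds). Time passes only in rows, so rows that repeat a pose let the fingers close. It gives the time, the measured TCP pose, the force, the opening and the grip force at its end, in the units of the state.
- robot.get_state(): the state, without advancing time (a new reading comes with each control period).
- robot.capture(name): name is "scene" or "top"; returns a dict with "pixels" (384x512x3 uint8, red, green, blue), "fovy" (degrees; the focal length in pixels is half the picture's height over the tangent of half this angle, whatever the lens; pixels are square), "cx", "cy" (the principal point, pixels), "R" (3x3) and "t" (3): a world point X has camera coordinates R X + t. Camera axes: x right, y down, z forward; pixel columns grow to the right and rows downward; lengths in m; the calibration is good to about 2 mm. A picture is of the moment at which its call begins. There is no depth.
- robot.sign_off(): hands the job in; it is judged then, once.
The state is a dict: "clock": time; "joint_pos": joint angles; "qvel": joint speeds; "effort": joint torques, N m; "tcp_pos": TCP position; "ee_rot": TCP orientation; "force": force on the tool from outside, world axes, zero at the start; "torque": the same for the moment, N m; "finger_gap": opening from 0.0 (shut) to 1.0 (fully open); "grip_force": force on a finger pad.
Only numpy, scipy, OpenCV 4.12 (cv2) and the standard library are available. Lean on these libraries where they do the work, as an engineer would, in place of code of your own. Each camera call takes 0.05 s, during which the arm holds its last target. There are 200 camera calls.

## Working session

There is one attempt and no reset: what is moved stays moved. The work goes in short steps, Python scripts to look and compute and a tool call to move; the robot and the scene stay as the last step left them, time stands still between calls to the robot, and variables do not carry over. Pictures are saved under pics/ and viewed, at most 10 in all, crops included, and the job is handed in when it is done.

Besides the shell and the picture viewer there is one more tool, called after "Request:" by a JSON object that holds its "op" and its "data". jog_arm: Moves the arm, as the interface text tells. Its arguments: {"type":"object","properties":{"motion":{"type":"array"},"force":{"type":"number"}},"required":["motion"]}

```bash
mkdir -p pics; python3 - <<'E'
from station import robot
import cv2
s=robot.get_state(); print(s)
for n in("scene","top"):
    c=robot.capture(n); cv2.imwrite(f"pics/{n}0.png",c["pixels"][:,:,::-1]); print(n,c["fovy"],c["cx"],c["cy"],c["R"],c["t"])
E
```

```text
{'clock': 0.0, 'joint_pos': array([-1.00643900e+00,  2.55734718e-01,  1.07010574e-01, -4.54326003e-04,
       -1.42391784e+00, -2.84593431e-01]), 'qvel': array([ 0.00066287, -0.00118035, -0.00015209,  0.0004004 ,  0.0010848 ,
        0.0016317 ]), 'effort': array([ 1.20337309e-04, -3.86631882e+01,  2.37935257e+01,  5.36512166e+00,
       -6.13694792e-03, -7.49380462e-06]), 'tcp_pos': array([ 0.15176344, -0.52808135,  0.20660783]), 'ee_rot': array([ 4.37867249e-01, -3.11057312e+00, -2.93225204e-03]), 'force': array([ 0.34646923, -0.43571997,  0.56949826]), 'torque': array([-0.05879173,  0.01057562, -0.01942709]), 'grip_force': 0.0, 'finger_gap': 0.9981894811187167}
scene 53.56206451865223 248.59672121513015 194.8218193659327 [[-0.85727595 -0.51467036  0.01386963]
 [-0.38675832  0.62596621 -0.67718852]
 [ 0.33984695 -0.58590163 -0.73567883]] [0.5503033  0.08878888 1.05516307]
top 46.41692789295126 258.33884307489643 185.76428263878174 [[-0.00857593 -0.99994944  0.00525123]
 [-0.99145389  0.0078192  -0.13022308]
 [ 0.13017543 -0.00632313 -0.99147081]] [0.27668752 0.4971601  0.92178728]
```

View pics/scene0.png

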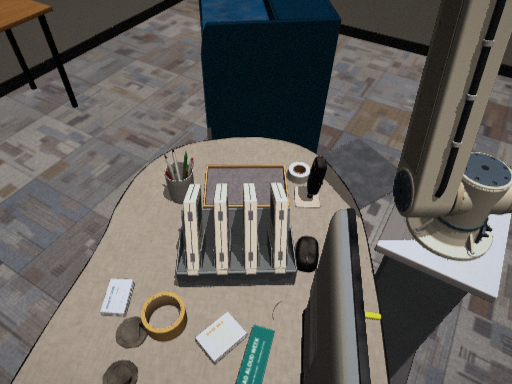

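View pics/top0.png

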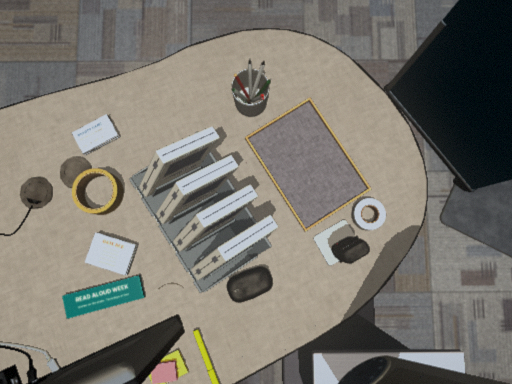

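The scene view shows four boxes leaning in the sorter, around (185-290, 180-275). The tray is behind them, the pen pot is at (178,180) and the scanner at (317,170). In the top view the tray corners are about (309,100), (246,138), (306,229) and (369,188). The box tops run up and to the right, the mouse is at (250,283), and the scanner at (340,245). Next I'll enlarge the top view of the boxes and fit the tray.

```bash
cat > h.py <<'E'
import numpy as np, cv2
from station import robot
def ray(c,uv,z):
    f=192/np.tan(np.radians(c["fovy"]/2)); R=np.array(c["R"]);t=np.array(c["t"])
    d=R.T@np.array([(uv[0]-c["cx"])/f,(uv[1]-c["cy"])/f,1]); o=-R.T@t
    return o+d*(z-o[2])/d[2]
def proj(c,X):
    f=192/np.tan(np.radians(c["fovy"]/2)); p=np.array(c["R"])@np.array(X)+np.array(c["t"])
    return np.array([f*p[0]/p[2]+c["cx"],f*p[1]/p[2]+c["cy"]])
E
python3 - <<'E'
from h import *
c=robot.capture("top"); im=c["pixels"]
# tray by rim colour
hsv=cv2.cvtColor(im,cv2.COLOR_RGB2HSV)
m=cv2.inRange(hsv,(14,120,90),(28,255,255)); m[:, :235]=0; m[:,380:]=0; m[240:]=0; m[:95]=0
p=cv2.findNonZero(m); r=cv2.minAreaRect(p); bx=cv2.boxPoints(r); print(r)
W=np.array([ray(c,b,.016) for b in bx]); print(W.round(4)); print("c",W.mean(0)); print([np.linalg.norm(W[i]-W[(i+1)%4]) for i in range(4)])
cv2.imwrite("pics/crop0.png",cv2.resize(im[115:305,120:290],None,fx=3.1,fy=3.1,interpolation=cv2.INTER_CUBIC)[:,:,::-1])
for n,uv,z in (("pot",(251,105),0),("mouse",(250,284),.02),("scan",(345,245),.03),("roll",(369,213),.02)): print(n,ray(c,uv,z).round(3))
E
```

```text
((307.18719482421875, 163.12185668945312), (111.01498413085938, 77.72863006591797), 57.03059387207031)
[[0.6082 0.3022 0.016 ]
 [0.7034 0.1567 0.016 ]
 [0.4935 0.0307 0.016 ]
 [0.4035 0.174  0.016 ]]
c [0.55214956 0.16590322 0.016     ]
[np.float64(0.17392205786545648), np.float64(0.24481612578795658), np.float64(0.16925961016260105), np.float64(0.2414966869775841)]
pot [0.687 0.287 0.   ]
mouse [0.293 0.292 0.02 ]
scan [0.373 0.092 0.03 ]
roll [0.44  0.036 0.02 ]
```

View pics/crop0.png

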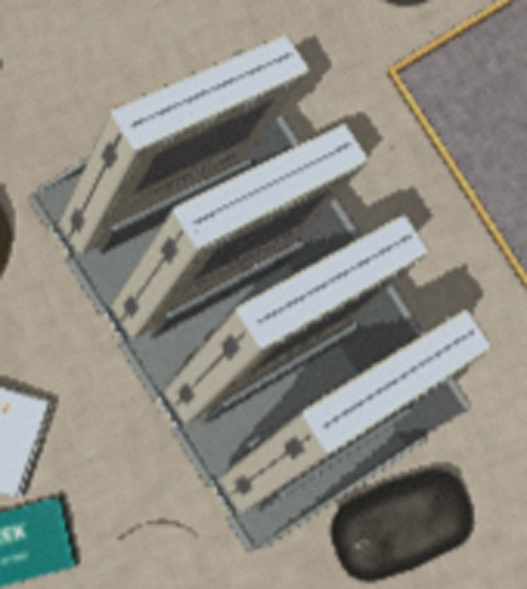

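The crop shows the four top faces as bluish-white strips, with their spines to the lower left and 38 mm gaps between them. I'll find the top-face centres by mask in both views and triangulate them.

```bash
python3 - <<'E'
from h import *
from scipy.optimize import least_squares
C={n:robot.capture(n) for n in("top","scene")}
def faces(c,roi,lo):
    im=c["pixels"].astype(int); m=((im[...,2]>lo)&(im[...,2]>=im[...,0]+2)).astype(np.uint8)
    k=np.zeros_like(m); k[roi[1]:roi[3],roi[0]:roi[2]]=1; m*=k
    n,l,s,ce=cv2.connectedComponentsWithStats(m,connectivity=4)
    return [(ce[i],cv2.minAreaRect(cv2.findNonZero((l==i).astype(np.uint8))),s[i,4]) for i in range(1,n) if s[i,4]>30],m
T,_=faces(C["top"],(120,115,290,305),190)
S,m=faces(C["scene"],(175,175,300,285),150)
for t in T: print("T",t)
for t in S: print("S",t)
for t in T:
    print([tuple(proj(C["scene"],ray(C["top"],t[0],z)).round(1)) for z in(.12,.15,.18,.21)])
cv2.imwrite("pics/sc1.png",cv2.resize(C["scene"]["pixels"][175:290,170:305],None,fx=5,fy=5,interpolation=cv2.INTER_CUBIC)[:,:,::-1])
E
```

```text
T (array([186.71370421, 144.42062415]), ((187.2225799560547, 143.98971557617188), (13.572736740112305, 62.64976501464844), 65.55604553222656), np.int32(737))
T (array([206.33420708, 174.68676278]), ((206.5811004638672, 174.15567016601562), (14.338444709777832, 62.41657638549805), 62.48799514770508), np.int32(763))
T (array([226.07911803, 205.76653696]), ((226.55442810058594, 205.09326171875), (14.396313667297363, 62.04811096191406), 59.74356460571289), np.int32(771))
T (array([246.94584383, 237.94080605]), ((247.3087921142578, 237.41346740722656), (14.48601245880127, 62.19328308105469), 56.82148742675781), np.int32(794))
T (array([125.11111111, 255.72380952]), ((127.0, 257.5), (33.0, 14.0), 90.0), np.int32(315))
[(np.float64(186.8), np.float64(213.5)), (np.float64(189.0), np.float64(205.2)), (np.float64(191.3), np.float64(196.5)), (np.float64(193.7), np.float64(187.3))]
[(np.float64(216.5), np.float64(213.0)), (np.float64(218.3), np.float64(204.8)), (np.float64(220.3), np.float64(196.1)), (np.float64(222.3), np.float64(187.0))]
[(np.float64(246.1), np.float64(212.8)), (np.float64(247.6), np.float64(204.5)), (np.float64(249.1), np.float64(195.9)), (np.float64(250.8), np.float64(186.8))]
[(np.float64(276.2), np.float64(212.3)), (np.float64(277.4), np.float64(204.1)), (np.float64(278.5), np.float64(195.5)), (np.float64(279.8), np.float64(186.4))]
[(np.float64(236.7), np.float64(291.8)), (np.float64(238.6), np.float64(281.0)), (np.float64(240.6), np.float64(269.7)), (np.float64(242.6), np.float64(257.9))]
```

View pics/sc1.png

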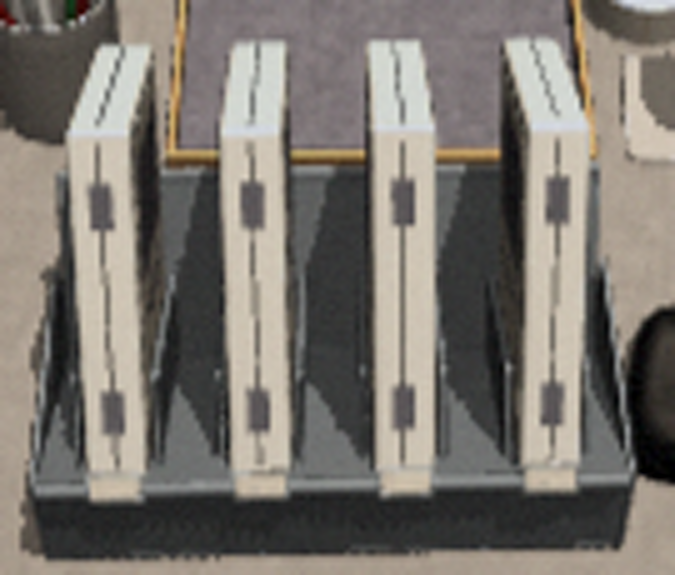

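In the scene crop the top-face centres are near full-image (192.6,193), (221.4,192.5), (250,192) and (278.7,192). That puts them at z ≈ 0.193.

```bash
cat >> h.py <<'E'
from scipy.spatial.transform import Rotation as Rot
def toolR(phi,tilt,rx=0):
    """rack-x heading phi; tool z = -(box z); box leaning tilt to rack -y; rx: tip about rack y. returns tool R with tool y along rack x"""
    x=np.array([np.cos(phi),np.sin(phi),0]);y=np.array([-np.sin(phi),np.cos(phi),0]);z=np.array([0,0,1.])
    bz=np.cos(tilt)*z-np.sin(tilt)*y
    tz=-bz; ty=x; tx=np.cross(ty,tz); return np.c_[tx,ty,tz]
def rows(dp,Rt):
    s=robot.get_state(); R0=Rot.from_rotvec(s["ee_rot"]).as_matrix()
    return np.r_[R0.T@(np.array(dp)-s["tcp_pos"])/.03, np.degrees(Rot.from_matrix(R0.T@Rt).as_rotvec())/10].round(2)
E
python3 - <<'E'
from h import *
c=robot.capture("top")
P=np.array([ray(c,uv,.193) for uv in((187.0,144.2),(206.4,174.5),(226.3,205.5),(247.1,237.7))]); print(P.round(4))
print(np.linalg.norm(np.diff(P,axis=0),axis=1), np.degrees(np.arctan2(*(P[0]-P[3])[[1,0]])))
phi=np.arctan2(*(P[0]-P[3])[[1,0]])
for s in(1,-1):
    R=toolR(phi,np.radians(28))
    if s<0:R=R@np.diag([-1,-1,1])
    print(R.round(2), rows([.3,.3,.35],R), np.degrees(phi))
ex=np.array([np.cos(.55),np.sin(.55)]);ey=np.array([-ex[1],ex[0]])
for n,q in(("pot",(.687,.287)),("scan",(.373,.092)),("roll",(.44,.036)),("mouse",(.293,.292)),*[(str(i),p[:2]) for i,p in enumerate(P)]): d=np.array(q)-(.552,.166); print(n,(d@ex).round(3),(d@ey).round(3))
E
```

```text
[[0.5542 0.4004 0.193 ]
 [0.4991 0.3654 0.193 ]
 [0.4438 0.3302 0.193 ]
 [0.3873 0.2939 0.193 ]]
[0.0652359  0.06563054 0.0670818 ] 32.54221712707447
[[-0.47  0.84 -0.25]
 [ 0.74  0.54  0.4 ]
 [ 0.47  0.   -0.88]] [-12.37  25.18  -4.75  -1.79   2.4    7.19] 32.54221712707447
[[ 0.47 -0.84 -0.25]
 [-0.74 -0.54  0.4 ]
 [-0.47  0.   -0.88]] [-12.37  25.18  -4.75  -2.59  -1.93 -10.41] 32.54221712707447
pot 0.178 0.033
scan -0.191 0.03
roll -0.163 -0.052
mouse -0.155 0.243
0 0.124 0.199
1 0.059 0.198
2 -0.006 0.197
3 -0.074 0.195
```

```bash
cat >> h.py <<'E'
P=np.array([[.5542,.4004,.193],[.4991,.3654,.193],[.4438,.3302,.193],[.3873,.2939,.193]])
PHI=np.radians(32.5); R28=toolR(PHI,np.radians(28)); BZ=-R28[:,2]; RX=np.array([np.cos(PHI),np.sin(PHI),0]);RY=np.array([-RX[1],RX[0],0])
E
python3 - <<'E'
from h import *
from scipy.spatial.transform import Slerp
s=robot.get_state(); print(BZ)
print(rows([.40,-.2,.36],R28)); print(rows([.43,.15,.36],R28)); print(rows(P[3]+.07*BZ,R28))
E
```

```text
[ 0.25224689 -0.3959483   0.88294759]
[-10.97   8.24  -5.09  -1.79   2.4    7.2 ]
[-15.16  19.18  -5.08  -1.79   2.4    7.2 ]
[-15.42  23.13  -1.57  -1.79   2.4    7.2 ]
```

Request:
{"op": "jog_arm", "data": {"motion": [-3,2.5,-2,-0.2,0.3,0.9,0.65,-6,4.5,-4,-0.4,0.6,1.8,0.65,-9,6.5,-5,-0.6,0.8,2.4,0.65,-11,8.2,-5.1,-0.9,1.2,3.6,0.65,-12,10.5,-5.1,-1.1,1.4,4.3,0.65,-13,13,-5.1,-1.3,1.7,5.2,0.65,-14,15.5,-5.1,-1.5,2,6,0.65,-14.6,17.5,-5.1,-1.7,2.2,6.7,0.65,-15.1,19.2,-5.1,-1.8,2.4,7.2,0.65,-15.1,19.2,-5.1,-1.8,2.4,7.2,0.65,-15.1,19.2,-5.1,-1.8,2.4,7.2,0.65,-15.1,19.2,-5.1,-1.8,2.4,7.2,0.65], "force": 80}}

```text
clock: 1.8
tcp_pos: [0.4229, 0.1258, 0.3589]
ee_rot: [-1.297, -2.363, -0.325]
force: [1.1, -0.9, -0.2]
finger_gap: 0.651
grip_force: 0.0
```

```bash
python3 - <<'E'
from h import *
s=robot.get_state(); print(s["clock"],s["joint_pos"].round(2),s["force"].round(2),s["finger_gap"],s["tcp_pos"])
print(rows(P[3]+.07*BZ,R28)); print(rows(P[3]-.04*BZ,R28))
E
```

```text
1.8 [ 0.21  0.19  0.47 -0.5  -1.98 -2.96] [ 1.11 -0.92 -0.23] 0.6512033475070858 [0.42292297 0.12575688 0.35889369]
[ 2.14  2.    5.07  0.01 -0.   -0.  ]
[ 2.14  2.    8.74  0.01 -0.   -0.  ]
```

Joint 6 is close to its limit, so I'll turn the tool half a turn, which gives the same grasp.

Request:
{"op": "jog_arm", "data": {"motion": [0,0,0,0,0,-1,0.65,0,0,0,0,0,-2,0.65,0,0,0,0,0,-3,0.65,0,0,0,0,0,-4,0.65,0,0,0,0,0,-5,0.65,0,0,0,0,0,-6,0.65,0,0,0,0,0,-7,0.65,0,0,0,0,0,-8,0.65,0,0,0,0,0,-9,0.65,0.3,0.3,0,0,0,-10,0.65,0.6,0.6,0,0,0,-11,0.65,0.9,0.9,0,0,0,-12,0.65,1.2,1.2,1,0,0,-13,0.65,1.5,1.5,2,0,0,-14,0.65,1.8,1.8,3,0,0,-15,0.65,2.14,2,4,0,0,-16,0.65,2.14,2,5.1,0,0,-17,0.65,2.14,2,5.1,0,0,-18,0.65,2.14,2,5.1,0,0,-18,0.65,2.14,2,5.1,0,0,-18,0.65]}}

```text
clock: 4.3
tcp_pos: [0.4049, 0.2644, 0.254]
ee_rot: [-2.488, 1.371, 0.62]
force: [-0.4, -0.5, 0.9]
finger_gap: 0.651
grip_force: 0.0
```

```bash
cat >> h.py <<'E'
R28=R28@np.diag([-1,-1,1.])
E
python3 - <<'E'
from h import *
s=robot.get_state(); print(s["clock"],s["joint_pos"].round(2),s["force"].round(2),s["torque"].round(2),s["finger_gap"],s["tcp_pos"],R28.round(2))
print(rows(P[3]+.07*BZ,R28)); print(rows(P[3]-.04*BZ,R28))
for n in("top","scene"):
    c=robot.capture(n)
    cv2.imwrite(f"pics/{n}2.png",c["pixels"][:,:,::-1])
a=cv2.imread("pics/top2.png")[100:310,120:390];b=cv2.imread("pics/scene2.png")[100:310,150:420]
cv2.imwrite("pics/both2.png",cv2.resize(np.hstack([a,b]),None,fx=1.45,fy=1.45))
E
```

```text
4.3 [ 0.49  0.18  0.2  -0.49 -1.62  0.06] [-0.4  -0.54  0.89] [-1.2  -0.76  0.  ] 0.6511220675030641 [0.40493187 0.26444732 0.25403968] [[ 0.47 -0.84 -0.25]
 [-0.74 -0.54  0.4 ]
 [-0.47  0.   -0.88]]
[-0.05 -0.03  0.   -0.01  0.   -0.02]
[-0.05 -0.03  3.67 -0.01  0.   -0.02]
```

View pics/both2.png

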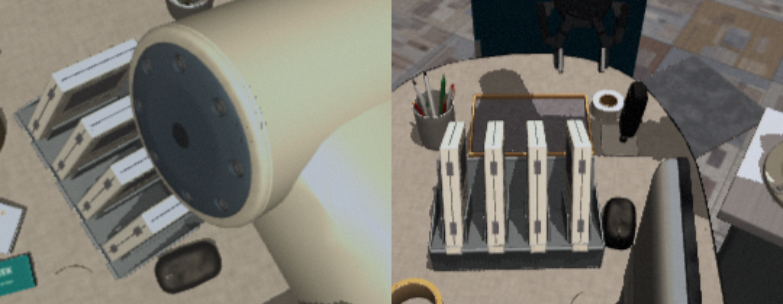

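The scene half shows the open fingers (crop x 560-603) in line above the nearest box top (578,123). Descend and grip.

Request:
{"op": "jog_arm", "data": {"motion": [0,0,1,0,0,0,0.65,0,0,2,0,0,0,0.65,0,0,3,0,0,0,0.65,0,0,3.67,0,0,0,0.65,0,0,3.67,0,0,0,0.65,0,0,3.67,0,0,0,0.65]}}

```text
clock: 5.15
tcp_pos: [0.3778, 0.3081, 0.1574]
ee_rot: [-2.489, 1.367, 0.619]
force: [-0.0, -0.6, 0.9]
finger_gap: 0.652
grip_force: 0.0
```

Request:
{"op": "jog_arm", "data": {"motion": [0,0,0,0,0,0,0.2,0,0,0,0,0,0,0.1,0,0,0,0,0,0,0.1,0,0,0,0,0,0,0.1,0,0,0,0,0,0,0.1,0,0,0,0,0,0,0.1], "force": 70}}

```text
clock: 5.9
tcp_pos: [0.3779, 0.3081, 0.1575]
ee_rot: [-2.489, 1.366, 0.618]
force: [1.5, -2.4, 5.5]
finger_gap: 0.305
grip_force: 71.6
```

```bash
python3 - <<'E'
from h import *
s=robot.get_state(); print(s["clock"],s["joint_pos"].round(2),s["force"].round(2),s["torque"].round(2),s["finger_gap"],s["grip_force"],s["tcp_pos"])
print(rows(P[3]-.04*BZ+[0,0,.012],R28)); 
E
```

```text
5.9 [ 0.59  0.2  -0.02 -0.5  -1.36  0.08] [ 1.49 -2.37  5.47] [-1.08 -0.55 -0.02] 0.3049941800646996 71.55347228050232 [0.37793223 0.30810276 0.15749078]
[-0.24 -0.01 -0.33 -0.02 -0.    0.  ]
```

Request:
{"op": "jog_arm", "data": {"motion": [-0.05,0,-0.1,0,0,0,0.1,-0.1,0,-0.19,0,0,0,0.1,-0.15,0,-0.28,0,0,0,0.1,-0.2,0,-0.37,0,0,0,0.1,-0.2,0,-0.37,0,0,0,0.1,-0.2,0,-0.37,0,0,0,0.1,-0.2,0,-0.37,0,0,0,0.1,-0.2,0,-0.37,0,0,0,0.1]}}

```text
clock: 6.9
tcp_pos: [0.3768, 0.3082, 0.169]
ee_rot: [-2.49, 1.367, 0.621]
force: [0.4, 0.7, -5.7]
finger_gap: 0.308
grip_force: 70.1
```

```bash
python3 - <<'E'
from h import *
s=robot.get_state(); print(s["clock"],s["force"].round(2),s["torque"].round(2),s["finger_gap"],s["grip_force"],s["tcp_pos"])
E
```

```text
6.9 [ 0.44  0.71 -5.71] [-2.12 -1.37  0.04] 0.3076087797619587 70.13409733772278 [0.37681605 0.30818275 0.1690319 ]
```

Box at idx 3 weighs about 0.67 kg, so it is complete. I'll put it back and go to the next.

Request:
{"op": "jog_arm", "data": {"motion": [0.1,0,0.19,0,0,0,0.1,0.15,0,0.28,0,0,0,0.1,0.2,0,0.36,0,0,0,0.1,0.2,0,0.37,0,0,0,0.1,0.2,0,0.37,0,0,0,0.65,0.2,0,0.37,0,0,0,0.65,0.2,0,0.37,0,0,0,0.65,0.2,0,0.37,0,0,0,0.65,0.2,0,-0.8,0,0,0,0.65,0.2,0,-2.1,0,0,0,0.65,0.2,-1.1,-2.2,0,0,0,0.65,0.2,-2.2,-2.2,0,0,0,0.65,0.2,-2.2,-2.2,0,0,0,0.65,0.2,-2.2,-2.2,0,0,0,0.65,0.2,-2.2,-2.2,0,0,0,0.65]}}

```text
clock: 8.78
tcp_pos: [0.4516, 0.3128, 0.225]
ee_rot: [-2.49, 1.366, 0.62]
force: [-0.8, -0.7, 0.7]
finger_gap: 0.649
grip_force: 0.0
```

```bash
python3 - <<'E'
from h import *
s=robot.get_state(); print(s["clock"],s["force"].round(2),s["torque"].round(2),s["finger_gap"])
print(rows(P[2]-.04*BZ,R28))
c=robot.capture("scene")
cv2.imwrite("pics/s3.png",cv2.resize(c["pixels"][60:290,160:330],None,fx=2.5,fy=2.5)[:,:,::-1])
E
```

```text
8.775 [-0.76 -0.72  0.7 ] [-1.18 -0.74  0.04] 0.6488864702904453
[-0.05 -0.09  2.57 -0.01  0.    0.  ]
```

View pics/s3.png

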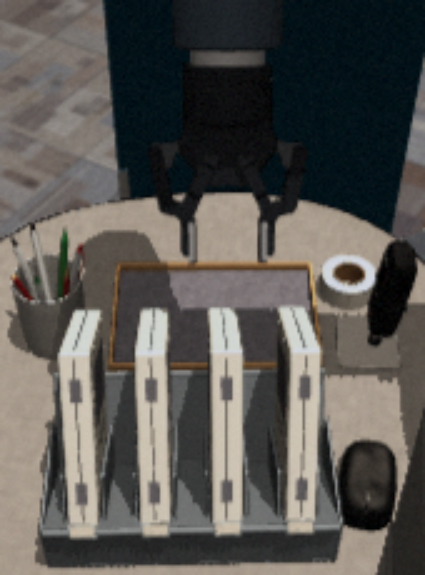

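The picture shows all four boxes seated as before, with the gripper (fingers at 192 and 262 in the crop) over the third box (225,320). Next: descend, grip and lift.

Request:
{"op": "jog_arm", "data": {"motion": [0,-0.1,1,0,0,0,0.65,0,-0.1,2,0,0,0,0.65,0,-0.1,2.57,0,0,0,0.65,0,-0.1,2.57,0,0,0,0.65,0,-0.1,2.57,0,0,0,0.1,0,-0.1,2.57,0,0,0,0.1,0,-0.1,2.57,0,0,0,0.1,0,-0.1,2.57,0,0,0,0.1,0,-0.1,2.57,0,0,0,0.1,-0.05,-0.1,2.47,0,0,0,0.1,-0.1,-0.1,2.38,0,0,0,0.1,-0.15,-0.1,2.29,0,0,0,0.1,-0.2,-0.1,2.2,0,0,0,0.1,-0.2,-0.1,2.2,0,0,0,0.1,-0.2,-0.1,2.2,0,0,0,0.1,-0.2,-0.1,2.2,0,0,0,0.1,-0.2,-0.1,2.2,0,0,0,0.1]}}

```text
clock: 10.95
tcp_pos: [0.4351, 0.3452, 0.169]
ee_rot: [-2.49, 1.367, 0.621]
force: [-0.1, 0.6, -2.6]
finger_gap: 0.303
grip_force: 69.3
```

```bash
python3 - <<'E'
from h import *
s=robot.get_state(); print(s["clock"],s["force"].round(2),s["torque"].round(2),s["finger_gap"],s["grip_force"],s["tcp_pos"])
E
```

```text
10.95 [-0.08  0.61 -2.62] [-1.49 -1.    0.05] 0.303013210902787 69.25273418426514 [0.43508007 0.34524878 0.16904814]
```

This one reads about 3.3 N, which is ambiguous. Lift higher and average the readings.

Request:
{"op": "jog_arm", "data": {"motion": [-0.2,0,-0.37,0,0,0,0.1,-0.4,0,-0.74,0,0,0,0.1,-0.4,0,-0.74,0,0,0,0.1,-0.4,0,-0.74,0,0,0,0.1,-0.4,0,-0.74,0,0,0,0.1,-0.4,0,-0.74,0,0,0,0.1]}}

```text
clock: 11.7
tcp_pos: [0.4348, 0.3453, 0.194]
ee_rot: [-2.49, 1.367, 0.621]
force: [-0.0, 0.3, -1.6]
finger_gap: 0.31
grip_force: 69.3
```

```bash
python3 - <<'E'
from h import *
for i in range(8):
    robot.capture("top"); s=robot.get_state(); print(s["clock"],s["force"].round(2),s["torque"].round(2))
print(s["joint_pos"].round(2),s["tcp_pos"])
E
```

```text
11.75 [-0.21 -0.52 -2.18] [-1.52 -0.96  0.03]
11.8 [-0.11  1.26 -1.05] [-1.48 -0.93 -0.03]
11.85 [ 0.19  0.32 -2.14] [-1.51 -0.94  0.02]
11.9 [ 0.11  0.33 -1.01] [-1.43 -0.91 -0.02]
11.95 [ 0.15  0.73 -2.24] [-1.45 -0.97  0.03]
12.0 [-1.01  0.3  -1.78] [-1.53 -0.95 -0.04]
12.05 [-0.01  0.93 -1.84] [-1.5  -0.95 -0.  ]
12.1 [-0.16 -0.2  -2.11] [-1.49 -0.91 -0.03]
[ 0.59  0.31  0.21 -0.49 -1.48  0.02] [0.43501509 0.34539689 0.19436049]
```

It weighs about 2.2 N, so this box (idx 2) is the empty one. Next: lift clear, upright it, and carry it over the tray's +x end.

Request:
{"op": "jog_arm", "data": {"motion": [-0.4,0,-0.75,0,0,0,0.1,-0.8,0,-1.5,0,0,0,0.1,-1.2,0,-2.25,0,0,0,0.1,-1.65,0,-3.1,0,0,0,0.1,-1.65,0,-3.1,0,0,0,0.1,-1.65,0,-3.1,0,0,0,0.1]}}

```text
clock: 12.85
tcp_pos: [0.4346, 0.3453, 0.2989]
ee_rot: [-2.49, 1.367, 0.622]
force: [0.4, -0.2, -2.4]
finger_gap: 0.309
grip_force: 69.4
```

```bash
cat >> h.py <<'E'
PT=np.radians(31.5); TX=np.array([np.cos(PT),np.sin(PT),0]);TY=np.array([-TX[1],TX[0],0]); TC=np.array([.552,.166,0]); Z=np.array([0,0,1.])
RU=toolR(PT,0)@np.diag([-1,-1,1.])
E
python3 - <<'E'
from h import *
s=robot.get_state(); print(s["clock"],s["force"].round(2),s["tcp_pos"],s["joint_pos"].round(2),s["finger_gap"])
for z in(.30,.20,.14): print(rows(TC+.094*TX-.008*TY+z*Z,RU))
c=robot.capture("scene")
cv2.imwrite("pics/s4.png",cv2.resize(c["pixels"][60:290,160:330],None,fx=2.5,fy=2.5)[:,:,::-1])
E
```

```text
12.85 [ 0.37 -0.21 -2.39] [0.43455926 0.34532888 0.29885722] [ 0.59  0.28  0.43 -0.49 -1.7  -0.09] 0.30868895774877103
[ 6.57 -3.22 -3.54  0.03  2.8   0.09]
[ 8.14 -3.22 -0.6   0.03  2.8   0.09]
[ 9.08 -3.22  1.16  0.03  2.8   0.09]
```

View pics/s4.png

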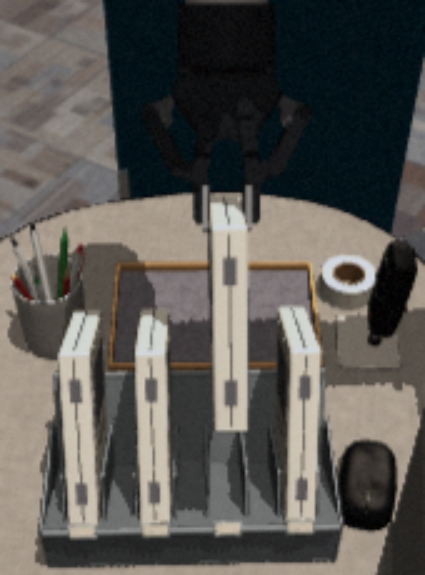

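The box hangs squarely in the fingers and the other three are undisturbed. I'll move it in -y first, then along x over the tray.

Request:
{"op": "jog_arm", "data": {"motion": [1.3,0,-0.7,0,0.5,0,0.1,2.6,0,-1.4,0,1.1,0,0.1,3.9,0,-2.1,0,1.7,0,0.1,5.2,-0.3,-2.8,0,2.3,0,0.1,6.57,-1.2,-3.54,0,2.8,0.1,0.1,6.57,-2.2,-3.54,0,2.8,0.1,0.1,6.57,-3.2,-3.54,0,2.8,0.1,0.1,6.57,-3.2,-3.54,0,2.8,0.1,0.1,6.57,-3.2,-3.54,0,2.8,0.1,0.1,7.36,-3.2,-2.07,0,2.8,0.1,0.1,8.14,-3.2,-0.6,0,2.8,0.1,0.1,8.14,-3.2,-0.6,0,2.8,0.1,0.1,8.14,-3.2,-0.6,0,2.8,0.1,0.1]}}

```text
clock: 14.52
tcp_pos: [0.6375, 0.2079, 0.2047]
ee_rot: [-2.74, 1.535, -0.003]
force: [0.0, 0.7, 0.0]
finger_gap: 0.306
grip_force: 70.1
```

```bash
python3 - <<'E'
from h import *
s=robot.get_state(); print(s["clock"],s["force"].round(2),s["tcp_pos"],s["joint_pos"].round(2),s["finger_gap"])
print(rows(TC+.094*TX-.008*TY+.14*Z,RU))
c=robot.capture("scene");t=robot.capture("top")
print([proj(c,TC+a*TX+b*TY+.016*Z).round(0) for a in(-.1225,.1225) for b in(-.086,.086)])
cv2.imwrite("pics/s5.png",cv2.resize(c["pixels"][80:290,150:350],None,fx=2.8,fy=2.8)[:,:,::-1])
E
```

```text
14.525 [0.02 0.73 0.02] [0.63753368 0.20786465 0.20474501] [ 0.55  0.5   0.47  0.   -1.53  0.  ] 0.3059099136031237
[-0.04  0.03  2.16 -0.01 -0.01  0.  ]
[array([285., 165.]), array([289., 206.]), array([207., 164.]), array([203., 206.])]
```

View pics/s5.png

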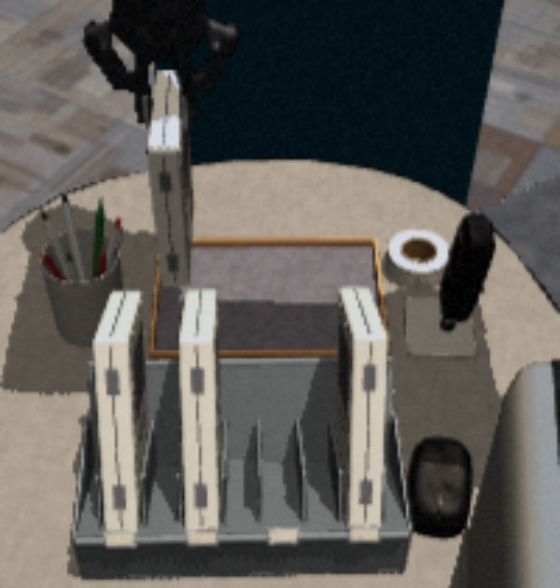

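The box hangs upright over the tray's +x end (its bottom near crop (170,285)), inside the rim and clear of the pot. Lower it.

Request:
{"op": "jog_arm", "data": {"motion": [0,0,0.7,0,0,0,0.1,0,0,1.4,0,0,0,0.1,0,0,1.9,0,0,0,0.1,0,0,2.1,0,0,0,0.1,0,0,2.2,0,0,0,0.1,0,0,2.25,0,0,0,0.1,0,0,2.25,0,0,0,0.1,0,0,2.25,0,0,0,0.1]}}

```text
clock: 15.62
tcp_pos: [0.6364, 0.208, 0.1341]
ee_rot: [2.739, -1.534, -0.002]
force: [-0.6, 1.4, -0.8]
finger_gap: 0.307
grip_force: 70.2
```

```bash
python3 - <<'E'
from h import *
F=[]
for i in range(5): robot.capture("top"); F.append(robot.get_state()["force"])
s=robot.get_state(); print(s["clock"],np.mean(F,0).round(2),s["torque"].round(2),s["tcp_pos"],s["finger_gap"],rows(TC+.094*TX-.008*TY+.134*Z,RU))
E
```

```text
15.875 [-0.14  0.78  1.18] [ 0.3   0.2  -0.03] [0.63635119 0.20800538 0.13411433] 0.30744698600649684 [-0.01 -0.    0.    0.01  0.    0.  ]
```

Light contact with the tray floor. Now tip the box 45° about its lower edge.

Request:
{"op": "jog_arm", "data": {"motion": [0,0.38,-0.07,0.5,0,0,0.1,0,0.76,-0.08,1,0,0,0.1,0,1.14,-0.04,1.5,0,0,0.1,0,1.51,0.03,2,0,0,0.1,0,1.87,0.14,2.5,0,0,0.1,0,2.23,0.28,3,0,0,0.1,0,2.57,0.45,3.5,0,0,0.1,0,2.9,0.64,4,0,0,0.1,0,3.2,0.87,4.5,0,0,0.1,0,3.2,0.87,4.5,0,0,0.1,0,3.2,0.87,4.5,0,0,0.1]}}

```text
clock: 17.25
tcp_pos: [0.5544, 0.1571, 0.1078]
ee_rot: [-2.108, 1.18, -0.485]
force: [0.3, -1.2, -1.8]
finger_gap: 0.31
grip_force: 71.5
```

```bash
python3 - <<'E'
from h import *
s=robot.get_state(); print(s["clock"],s["force"].round(2),s["tcp_pos"],s["joint_pos"].round(2),s["finger_gap"])
R=Rot.from_rotvec(s["ee_rot"]).as_matrix(); print((R.T@Z).round(2), "tilt",np.degrees(np.arccos(-R[2,2])))
c=robot.capture("scene");t=robot.capture("top")
a=c["pixels"][80:290,150:350];b=t["pixels"][60:270,200:400]
cv2.imwrite("pics/s6.png",cv2.resize(np.hstack([a,b]),None,fx=2,fy=2)[:,:,::-1])
E
```

```text
17.25 [ 0.26 -1.2  -1.82] [0.55436971 0.15709625 0.10781858] [ 0.53  0.01 -0.72 -0.19 -0.07  0.2 ] 0.3098567214073705
[-0.   -0.7  -0.71] tilt 44.78173074933771
```

View pics/s6.png

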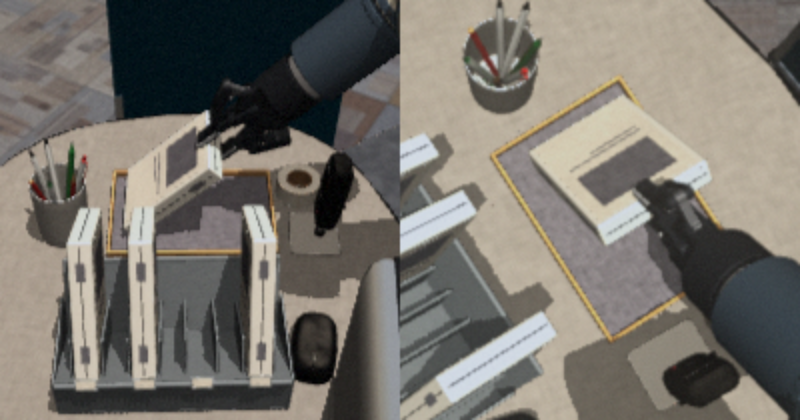

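The box is tipped 45° inside the tray, held by its upper edge, and clear of scanner and roll. Open, then retract along the tool axis.

Request:
{"op": "jog_arm", "data": {"motion": [0,0,0,0,0,0,0.5,0,0,0,0,0,0,0.7,0,0,0,0,0,0,0.9,0,0,0,0,0,0,0.9,0,0,0,0,0,0,0.9,0,0,0,0,0,0,0.9,0,0,-1.5,0,0,0,0.9,0,0,-3.3,0,0,0,0.9,0,0,-5,0,0,0,0.9,0,-0.5,-6,0,0,0,0.9,0,-1,-7,0,0,0,0.9,0,-1,-7,0,0,0,0.9,0,-1,-7,0,0,0,0.9]}}

```text
clock: 18.98
tcp_pos: [0.4463, 0.0908, 0.2773]
ee_rot: [-2.107, 1.18, -0.484]
force: [-0.7, 0.4, -0.3]
finger_gap: 0.904
grip_force: 0.0
```

```bash
python3 - <<'E'
from h import *
s=robot.get_state(); print(s["clock"],s["force"].round(2),s["tcp_pos"],s["joint_pos"].round(2),s["finger_gap"])
c=robot.capture("scene");t=robot.capture("top")
print([proj(t,TC+a*TX+b*TY+.032*Z).round(0)-[200,60] for a in(-.085,.085) for b in(-.0625,.0625)])
a=c["pixels"][80:290,150:350];b=t["pixels"][60:270,200:400]
cv2.imwrite("pics/s7.png",cv2.resize(np.hstack([a,b]),None,fx=2,fy=2)[:,:,::-1])
E
```

```text
18.975 [-0.65  0.42 -0.3 ] [0.44625653 0.0907655  0.27731891] [ 0.54 -0.48 -0.62 -0.02 -0.65  0.02] 0.9043401175199635
[array([154., 119.]), array([105., 150.]), array([111.,  53.]), array([62., 83.])]
```

View pics/s7.png

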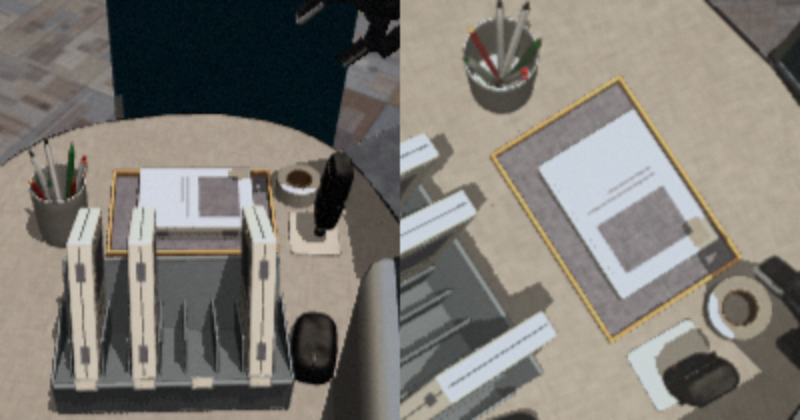

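The box lies flat inside the tray, with its centre about 7 mm in -x and 11 mm in -y from the tray centre. The other three boxes and the bystanders look unmoved, and the gripper is clear.

```bash
python3 -c "
from h import *
for i in range(10): robot.capture('top')
print(robot.sign_off())"
```

```text
the job is handed in; nothing more can be done
None
```

I handed the job in at about 19.5 s on the robot clock (limit 67 s): the empty box, third in the row from the pen-pot end (about 2.2 N by feel), lies flat in the query tray about 13 mm off centre, and the other three boxes, pen pot, scanner, label roll and mouse look unmoved in the last pictures; I only weighed one of the other three (0.67 kg), and `sign_off` returned no verdict.

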